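# Find the candlestick bored to full depth

## Robot

A 7-joint arm with a two-finger parallel gripper is mounted at the origin on the work surface. World frame = base frame: x ahead of the robot, y to its left, z up, the work surface at z = 0. Lengths are in m, angles in degrees, forces in N, time in s.
With the tool pointing down it reaches from about 0.4 to 0.85 m from the base axis. Payload 4.4 kg.
Tool frame: the origin (TCP) lies at the very end of the fingers, on their centre line; the grasp point (between the pads) lies 19 mm behind it (bot.tcp_to_grasp is the distance from the TCP to the grasp point, in m); z points along the fingers, y is the line along which they close (so a half turn about z gives the same grasp; the last joint's range is limited). The gripper opens to 94 mm and grips with 3 to 60 N. Pads are 16 mm wide; open, the fingers measure 119 mm over their backs; the gripper's body (75 mm by 177 mm) begins 78 mm behind the grasp point.
Start: joints at [66.188, 36.005, 2.206, 86.941, -1.547, 57.084, -1.146], TCP at [0.223, -0.611, 0.205] pointing down, gripper open.
Joint ranges: [-175.42, 175.42], [-21.48, 121.26], [-71.46, 75.88], [10.55, 141.38], [-63.04, 243.04], [13.31, 113.54], [-168.57, 168.57]. Speed limits (degrees/s): [147.25, 147.25, 180, 180, 180, 180, 180].

## Interface

Orientations are given as a 3x3 rotation matrix whose columns are the frame's x, y, z axes.
In Python, from cell import monitor, eyes, job, bot gives the robot as it stands.
- The arm moves only by the shell command python3 -m jog 'ROWS' [OPENING] [FORCE]. ROWS is JSON, a list of rows, each a list of 2 entries, a list of its own where there are three numbers: the shift along the tool's x, y, z in m, then the turn, a rotation vector about the tool's x, y, z in degrees. A call has 1 to 10 rows; each row is the pose to reach, as a shift and turn from the pose commanded when the call began, along the tool's axes at that moment; what a row does not reach only later rows make up. A row lasts 1/8 s, in which the tool goes at most 62.5 mm and 10.7 degrees, less where a joint would pass 70% of its speed; a pose out of reach is approached as far as the arm can. A call with a gripper value outside its range is refused whole. OPENING is the closure, from -1 (fully open) to 1 (shut), set as the call begins (- or left out, the last holds). The fingers move at their own pace and stop on an object; FORCE is the grip in N (left out, the last holds). Time passes only in rows, so rows that repeat a pose let the fingers close. It gives the time, the measured TCP pose, the force, the opening and the grip force at its end, in the units of the state.
- monitor.get_state(): the state, without advancing time (a new reading comes with each control period).
- eyes.get_image(name): name is "scene" or "top" or "wrist"; returns the picture (480x640x3 uint8, red, green, blue); there is no depth.
- eyes.get_calibration(name): a dict with "fx", "fy", "cx", "cy" (pixels), "position" and "attitude" of the camera in the world; the wrist camera has in their place "tool_from_camera" (4x4, takes a point from camera to tool coordinates, whose origin is the TCP and whose axes are the flange's). Camera axes: x right, y down, z forward; pixel columns grow to the right and rows downward; lengths in m; the calibration is good to about 2 mm. The wrist camera is an equidistant fisheye: a pixel r from the principal point sees the ray r / f radians off the axis. A picture is of the moment at which its call begins: read the wrist's pose just before it. get_calibration takes no time and is no camera call.
- job.close_job(): hands the job in; it is judged then, once.
The state is a dict: "time_s": time; "joint_pos": joint angles; "qvel": joint speeds; "effort": joint torques, N m; "tcp_pos": TCP position; "ee_rot": TCP orientation; "contact_force": force on the tool from outside, world axes, zero at the start; "moment": the same for the moment, N m; "opening": finger opening in m; "grasp_force": force on a finger pad.
Only numpy, scipy, OpenCV 4.12 (cv2) and the standard library are available. Lean on these libraries where they do the work, as an engineer would, in place of code of your own. Each camera call takes 0.05 s, during which the arm holds its last target. There are 200 camera calls.

## Task

Only one of the three clay candlesticks has its socket bored to full depth. Take the yellow-handled depth rod out of its wooden holder and, keeping it upright, lower it gently into the sockets until it bottoms, never driving its sprung nose fully in; in the full-depth one the red band comes down to the rim. There, press the rod down lightly so that the nose gives about 2 to 4 mm, hold that for a second, then let go and leave the rod standing in that socket as the mark, with everything else left where it was.

Things in the scene. Friction and masses are not known exactly. Their poses are not given: they have to be found in the camera images.
- rod: the depth rod, loose, 150 mm long, about 0.1 to 0.2 kg, standing upright in its holder. Origin: on the axis at the tip of the brass nose when that is sprung out; z runs up the rod. From the tip up: brass nose 11 mm across (0 to 12 mm), aluminium shaft 16 mm across (12 to 100 mm) with a red band from 63.5 to 75.5 mm, yellow square handle 24 x 24 mm (100 to 150 mm) whose faces look along the rod's x and y
- rod_grip (a point): middle of the yellow handle, 125 mm above the tip
- rod_band (a point): middle of the red band, on the rod's axis, 69.5 mm above the tip
- nose (a joint): how far the sprung nose is pushed into the rod, in m: 0 = out, 0.008 = fully in (hard stop). It starts to give at about 2 N and then gives 1 mm for every 2 N (2 mm at 6 N, fully in at about 18 N)
- holder: fixed wooden holder block 90 x 70 x 42 mm; origin under its centre. The rod stands in its central hole, 18.5 mm across and 30 mm deep (nose tip 12 mm above the table)
- stick_a: one of three outwardly equal dark clay candlesticks, fixed: stuck down on a round plywood bat 100 mm across and 8 mm thick. Round stem 58 mm across, a flared drip cup on top, 85 mm high over all. Origin: centre of the bat's underside, on the table; z up
- stick_a_mouth (a point): centre of the rim of stick_a's drip cup, 85 mm above the table. The cup narrows from 38 mm across at the rim to 20 mm, 10 mm below the rim; from there a straight blind socket 20 mm across goes down. Its bottom is not known: 64 to 74 mm below the rim in the one candlestick that is bored to full depth, 42 to 51 mm in the other two; which is which changes from one start to the next
- stick_b: one of three outwardly equal dark clay candlesticks, fixed: stuck down on a round plywood bat 100 mm across and 8 mm thick. Round stem 58 mm across, a flared drip cup on top, 85 mm high over all. Origin: centre of the bat's underside, on the table; z up
- stick_b_mouth (a point): centre of the rim of stick_b's drip cup, 85 mm above the table. The cup narrows from 38 mm across at the rim to 20 mm, 10 mm below the rim; from there a straight blind socket 20 mm across goes down. Its bottom is not known: 64 to 74 mm below the rim in the one candlestick that is bored to full depth, 42 to 51 mm in the other two; which is which changes from one start to the next
- stick_c: one of three outwardly equal dark clay candlesticks, fixed: stuck down on a round plywood bat 100 mm across and 8 mm thick. Round stem 58 mm across, a flared drip cup on top, 85 mm high over all. Origin: centre of the bat's underside, on the table; z up
- stick_c_mouth (a point): centre of the rim of stick_c's drip cup, 85 mm above the table. The cup narrows from 38 mm across at the rim to 20 mm, 10 mm below the rim; from there a straight blind socket 20 mm across goes down. Its bottom is not known: 64 to 74 mm below the rim in the one candlestick that is bored to full depth, 42 to 51 mm in the other two; which is which changes from one start to the next
- brush: bystander, loose, not to be disturbed: a flat brush, lying
- spatula: bystander, loose, not to be disturbed: a spatula, lying
- rib: bystander, loose, not to be disturbed: a pale wooden rib (throwing tool), 50 x 100 x 7 mm, lying flat; origin under its centre
- bowl: bystander, loose, not to be disturbed: a dark clay bowl, 110 mm across, 60 mm high; origin under its centre
- jar: bystander, loose, not to be disturbed: a blue glaze jar, 72 mm across, 100 mm high; origin under its centre
- looptool: bystander, loose, not to be disturbed: a loop trimming tool, 150 mm long, lying; origin under its centre
- mug: bystander, loose, not to be disturbed: a white mug, 80 mm across, 90 mm high; origin under its centre

How it is judged:
By the outcome, as a careful person would: the job done as asked, in the order asked, and still so for the second after the job is handed in, with the robot touching nothing.
It also fails if it takes over 64 s, if anything falls off the work surface, if the arm or the gripper's body presses on something with over 40 N, if the wrist force passes 120 N, or if a joint passes its speed limit or range.

## Working session

There is one attempt and no reset: what is moved stays moved. The work goes in short steps, Python scripts to look and compute and a shell command to move; the robot and the scene stay as the last step left them, time stands still between calls to the robot, and variables do not carry over. Pictures are saved under pics/ and viewed, at most 10 in all, crops included, and the job is handed in when it is done.

```bash
ls; mkdir -p pics
python3 - <<'E'
from cell import monitor, eyes, job, bot
import cv2
for n in ("scene","top"):
    im=eyes.get_image(n); cv2.imwrite(f"pics/{n}0.png",im[:,:,::-1])
    c=eyes.get_calibration(n); print(n,c)
s=monitor.get_state(); print(s["time_s"],s["tcp_pos"],s["ee_rot"],s["contact_force"],s["opening"],bot.tcp_to_grasp)
E
```

```text
pics
scene {'fx': 604.6219245059553, 'fy': 604.6219245059553, 'cx': 330.35550626979045, 'cy': 240.0303225990546, 'position': array([ 1.55991935, -0.00671429,  0.79030771]), 'attitude': array([[ 0.06625699,  0.56717441, -0.82092826],
       [ 0.997538  , -0.01870644,  0.06758697],
       [ 0.02297695, -0.82338524, -0.56701746]])}
top {'fx': 468.6516738806167, 'fy': 468.6516738806167, 'cx': 313.3722451048056, 'cy': 237.3834176999484, 'position': array([0.5006867 , 0.05932046, 0.97760884]), 'attitude': array([[-3.86952244e-04, -9.98772780e-01,  4.95255986e-02],
       [-9.99989177e-01,  6.16094476e-04,  4.61156135e-03],
       [-4.63641440e-03, -4.95232781e-02, -9.98762208e-01]])}
0.1 [ 0.2226311  -0.6100596   0.20469275] [[ 9.39417053e-01  3.42775875e-01 -5.47696616e-04]
 [ 3.42776312e-01 -9.39415767e-01  1.55463798e-03]
 [ 1.83775557e-05 -1.64819085e-03 -9.99998642e-01]] [ 0.32772642 -0.68843166  0.19873141] 0.09392358960107543 0.0188
```

View pics/top0.png

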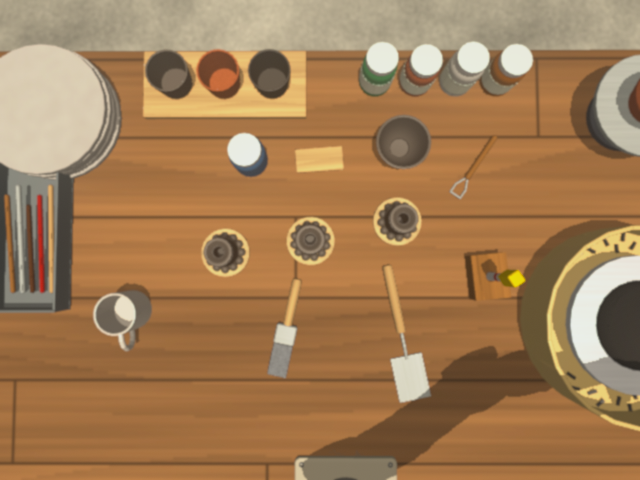

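View pics/scene0.png

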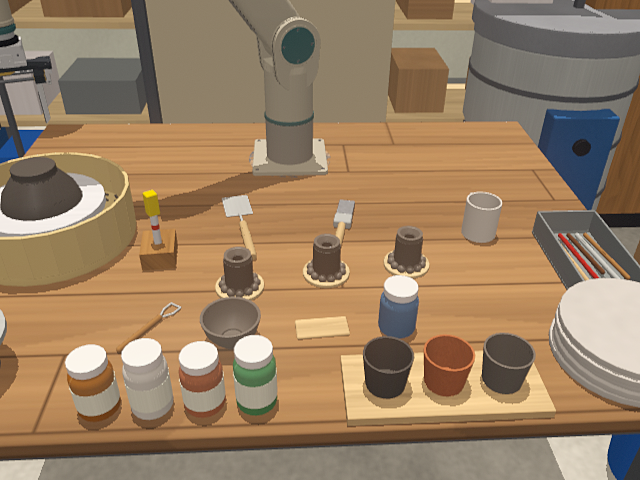

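```bash
cat > h.py <<'E'
from cell import monitor, eyes, job, bot
import cv2, numpy as np
def cal(n):
    c=eyes.get_calibration(n); return np.array([[c["fx"],0,c["cx"]],[0,c["fy"],c["cy"]],[0,0,1]]),np.array(c["position"]),np.array(c["attitude"])
def ray(n,uv):
    K,p,R=cal(n); return p,R@np.linalg.inv(K)@np.array([uv[0],uv[1],1.])
def onz(n,uv,z):
    p,d=ray(n,uv); return p+d*(z-p[2])/d[2]
def proj(n,X):
    K,p,R=cal(n); q=K@R.T@(np.array(X)-p); return q[:2]/q[2]
E
python3 - <<'E'
from h import *
np.set_printoptions(precision=4,suppress=True)
print("tcp in scene",proj("scene",[.223,-.611,.205]),"top",proj("top",[.223,-.611,.205]))
im=cv2.imread("pics/top0.png"); hsv=cv2.cvtColor(im,cv2.COLOR_BGR2HSV)
for n,uv in zip("abc",[(225,252),(310,240),(397,221)]):
    x,y=uv; print(hsv[y-20,x],hsv[y,x-20],hsv[y-35,x])
# bats: bright pale yellow
m=cv2.inRange(hsv,(15,60,170),(28,160,255))
cs,_=cv2.findContours(m,cv2.RETR_EXTERNAL,cv2.CHAIN_APPROX_NONE)
for c in cs:
    if cv2.contourArea(c)>100:
        (u,v),r=cv2.minEnclosingCircle(c); P=onz("top",(u,v),.008); e=onz("top",(u+r,v),.008)
        print("pale",(round(u,1),round(v,1)),round(r,1),P,np.linalg.norm(e-P))
def yel(img):
    return cv2.inRange(cv2.cvtColor(img,cv2.COLOR_BGR2HSV),(25,200,90),(34,255,255))
m=yel(im)
for c in cv2.findContours(m,0,cv2.CHAIN_APPROX_NONE)[0]:
    if cv2.contourArea(c)>30: print("yel top",cv2.minAreaRect(c),cv2.boundingRect(c))
sc=cv2.imread("pics/scene0.png")
for c in cv2.findContours(yel(sc),0,cv2.CHAIN_APPROX_NONE)[0]:
    if cv2.contourArea(c)>30: print("yel scene",cv2.minAreaRect(c),cv2.boundingRect(c))
cr=cv2.resize(np.vstack([im[235:315,455:555]]),None,fx=6,fy=6,interpolation=cv2.INTER_CUBIC)
cv2.imwrite("pics/c1.png",cr)
E
```

```text
tcp in scene [ 23.4505 124.628 ] top [731.8525 433.0843]
[ 19 109 159] [ 16  65 141] [ 15 149 130]
[ 21 114 232] [ 20 119 229] [ 14 154 177]
[ 17 107 148] [ 18 118 166] [ 14 154 175]
pale (300.0, 468.5) 12.1 [0.0808 0.091  0.008 ] 0.024457437465067903
pale (617.0, 424.0) 23.1 [ 0.1699 -0.551   0.008 ] 0.0466131557875571
pale (594.0, 396.5) 18.8 [ 0.2247 -0.5062  0.008 ] 0.03812812438922909
pale (292.0, 302.5) 24.0 [0.4146 0.1078 0.008 ] 0.04943914226380857
pale (372.8, 293.8) 49.5 [ 0.4325 -0.0584  0.008 ] 0.10178715755239927
pale (224.2, 246.4) 32.5 [0.5302 0.2485 0.008 ] 0.0673916945624824
pale (599.5, 299.0) 85.2 [ 0.4218 -0.5234  0.008 ] 0.17421200723982483
pale (350.5, 224.5) 84.3 [ 0.5755 -0.0132  0.008 ] 0.17466674016588457
pale (49.5, 238.5) 53.5 [0.5468 0.6118 0.008 ] 0.11137945776382853
pale (307.0, 195.0) 17.7 [0.6371 0.077  0.008 ] 0.03687115051200229
pale (497.5, 165.5) 19.6 [ 0.6985 -0.3199  0.008 ] 0.040667105067734674
pale (322.0, 162.5) 64.1 [0.7053 0.0457 0.008 ] 0.1336947965623497
pale (226.8, 85.5) 90.1 [0.8692 0.2461 0.008 ] 0.18982149913179877
yel top ((516.2999877929688, 278.3999938964844), (13.40000057220459, 12.399999618530273), 53.13010025024414) (509, 271, 16, 16)
yel scene ((149.0500030517578, 193.65000915527344), (6.324554920196533, 12.965337753295898), 71.56504821777344) (143, 190, 14, 8)
```

View pics/c1.png

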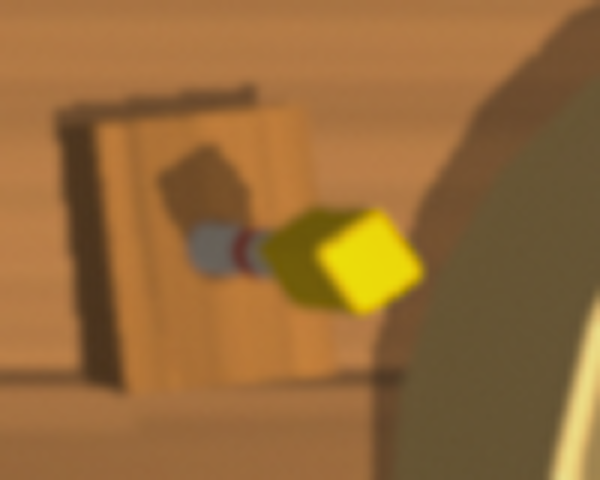

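```bash
cat >> h.py <<'E'
def tri(a,b):
    (p,d),(q,e)=a,b; s=np.linalg.lstsq(np.stack([d,-e],1),q-p,rcond=None)[0]
    A,B=p+s[0]*d,q+s[1]*e; return (A+B)/2,np.linalg.norm(A-B)
E
python3 - <<'E'
from h import *
np.set_printoptions(precision=4,suppress=True)
im=cv2.imread("pics/top0.png"); g=cv2.cvtColor(im,cv2.COLOR_BGR2HSV)
L=cv2.cvtColor(im,cv2.COLOR_BGR2LAB)
for n,(u,v) in zip("123",[(225,252),(310,240),(397,221)]):
    w=cv2.resize(im[v-36:v+36,u-36:u+36,0],None,fx=4,fy=4,interpolation=cv2.INTER_CUBIC)
    c=cv2.HoughCircles(w,cv2.HOUGH_GRADIENT_ALT if 0 else cv2.HOUGH_GRADIENT,1,200,param1=150,param2=15,minRadius=88,maxRadius=106)
    c=c[0,0]; uv=(c[0]/4-.375+u-36,c[1]/4-.375+v-36); print(n,uv,c[2]/4,onz("top",uv,.008))
for q in [(371,262),(318,258),(378,208),(424,268),(368,316)]:
    uv=(q[0]/6+455-.42,q[1]/6+235-.42); print("rodtop",uv,onz("top",uv,.162))
c=(210,250); print("shaft@holder",onz("top",(c[0]/6+454.6,c[1]/6+234.6),.048))
# holder top corners
H=np.array([onz("top",(a/6+454.6,b/6+234.6),.042) for a,b in [(97,122),(308,105),(335,372),(127,392)]]);print(H,H.mean(0))
sc=cv2.imread("pics/scene0.png")
print("pot top",tri(ray("top",(628,325)),ray("scene",(33,163))))
print("bin near edge", onz("top",(522,320),.1), onz("top",(549,320),.15))
print(eyes.get_calibration("wrist"))
E
```

```text
Traceback (most recent call last):
TypeError: 'NoneType' object is not subscriptable
```

Run:
```python
from h import *
np.set_printoptions(precision=4,suppress=True)
im=cv2.imread("pics/top0.png"); g=cv2.cvtColor(im,cv2.COLOR_BGR2HSV)
for n,(u,v) in zip("123",[(225,252),(310,240),(397,221)]):
  for ch in (im[:,:,0],g[:,:,1]):
    w=cv2.GaussianBlur(cv2.resize(ch[v-36:v+36,u-36:u+36],None,fx=4,fy=4,interpolation=cv2.INTER_CUBIC),(0,0),2)
    c=cv2.HoughCircles(w,cv2.HOUGH_GRADIENT,1.5,200,param1=40,param2=8,minRadius=88,maxRadius=106)
    if c is None: print(n,"none"); continue
    c=c[0,0]; uv=(c[0]/4-.375+u-36,c[1]/4-.375+v-36); print(n,uv,c[2]/4,onz("top",uv,.008))
for q in [(371,262),(318,258),(378,208),(424,268),(368,316)]:
    uv=(q[0]/6+455-.42,q[1]/6+235-.42); print("rodtop",uv,onz("top",uv,.162))
c=(210,250); print("shaft@holder",onz("top",(c[0]/6+454.6,c[1]/6+234.6),.048))
H=np.array([onz("top",(a/6+454.6,b/6+234.6),.042) for a,b in [(97,122),(308,105),(335,372),(127,392)]]);print(H,H.mean(0))
print("pot top",tri(ray("top",(628,325)),ray("scene",(33,163))))
print("bin near edge", onz("top",(522,320),.1), onz("top",(549,320),.15))
print(eyes.get_calibration("wrist"))
```

```text
1 (np.float32(224.8125), np.float32(252.1875)) 24.1 [0.5182 0.2471 0.008 ]
1 (np.float32(224.8125), np.float32(251.8125)) 24.3625 [0.519  0.2471 0.008 ]
2 (np.float32(310.1875), np.float32(240.5625)) 24.025 [0.5422 0.0704 0.008 ]
2 (np.float32(309.8125), np.float32(240.5625)) 24.175 [0.5422 0.0712 0.008 ]
3 (np.float32(397.1875), np.float32(220.4375)) 24.175 [ 0.5838 -0.11    0.008 ]
3 (np.float32(396.4375), np.float32(220.8125)) 24.0625 [ 0.5831 -0.1084  0.008 ]
rodtop (516.4133333333334, 278.24666666666667) [ 0.4701 -0.2885  0.162 ]
rodtop (507.58, 277.58) [ 0.4712 -0.2732  0.162 ]
rodtop (517.58, 269.24666666666667) [ 0.4856 -0.2908  0.162 ]
rodtop (525.2466666666667, 279.24666666666667) [ 0.4683 -0.3037  0.162 ]
rodtop (515.9133333333334, 287.24666666666667) [ 0.4546 -0.2873  0.162 ]
shaft@holder [ 0.4697 -0.2843  0.048 ]
[[ 0.5119 -0.2499  0.042 ]
 [ 0.5175 -0.3199  0.042 ]
 [ 0.4293 -0.327   0.042 ]
 [ 0.4227 -0.2583  0.042 ]] [ 0.4703 -0.2888  0.042 ]
pot top (array([ 0.393 , -0.5076,  0.1776]), np.float64(0.06626453019022716))
bin near edge [ 0.3905 -0.3236  0.1   ] [ 0.3968 -0.3489  0.15  ]
{'fx': 371.64829954431775, 'fy': 371.64829954431775, 'cx': 315.3873713647691, 'cy': 240.7179391357992, 'tool_from_camera': array([[-0.0014, -0.9599, -0.2802,  0.0813],
       [ 1.    , -0.0017,  0.0007,  0.    ],
       [-0.0012, -0.2802,  0.9599, -0.1799],
       [ 0.    ,  0.    ,  0.    ,  1.    ]])}
```

```bash
python3 -m jog '[[[0,0,-0.06],[0,0,0]],[[0,0,-0.12],[0,0,0]],[[0.043,-0.027,-0.12],[0,0,-2.5]],[[0.086,-0.054,-0.12],[0,0,-5]],[[0.129,-0.081,-0.12],[0,0,-7.5]],[[0.171,-0.109,-0.12],[0,0,-10]],[[0.214,-0.136,-0.12],[0,0,-12.5]],[[0.257,-0.163,-0.12],[0,0,-15]],[[0.3,-0.19,-0.12],[0,0,-17.5]],[[0.343,-0.217,-0.12],[0,0,-19.8]]]' -1 25; python3 -m jog '[[[0,0,0.05],[0,0,0]],[[0,0,0.05],[0,0,0]],[[0,0,0.05],[0,0,0]]]'
python3 - <<'E'
from h import *
np.set_printoptions(precision=4,suppress=True)
s=monitor.get_state(); im=eyes.get_image("wrist"); cv2.imwrite("pics/w1.png",im[:,:,::-1])
print(s["time_s"],s["tcp_pos"],s["ee_rot"],s["contact_force"],s["opening"])
E
```

```text
time_s: 1.35
tcp_pos: [0.4713, -0.2877, 0.3252]
ee_rot: [[0.767, 0.642, -0.0], [0.642, -0.767, 0.0], [-0.0, -0.0, -1.0]]
contact_force: [0.7, -0.6, 0.3]
opening: 0.0936
grasp_force: 0.0
time_s: 1.72
tcp_pos: [0.4707, -0.2903, 0.2765]
ee_rot: [[0.769, 0.639, 0.001], [0.639, -0.769, -0.001], [-0.0, 0.001, -1.0]]
contact_force: [0.4, -0.0, 1.7]
opening: 0.0942
grasp_force: 0.0
1.725 [ 0.4707 -0.2903  0.2765] [[ 0.7688  0.6395  0.0006]
 [ 0.6395 -0.7688 -0.0007]
 [-0.      0.0009 -1.    ]] [ 0.409  -0.0428  1.7228] 0.09423726979741054
```

View pics/w1.png

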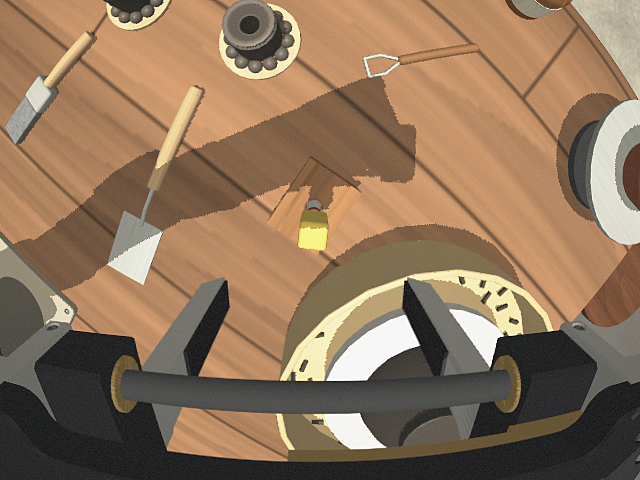

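The wrist view shows the handle top near (313,236), squarely aligned with the fingers, and stick 3's mouth near (249,24); the bin is clear of the handle.

```bash
cat >> h.py <<'E'
def wonz(uv,z,s):
    c=eyes.get_calibration("wrist"); T=np.array(c["tool_from_camera"])
    x=(uv[0]-c["cx"])/c["fx"]; y=(uv[1]-c["cy"])/c["fy"]; r=np.hypot(x,y)
    d=np.array([x/r*np.sin(r),y/r*np.sin(r),np.cos(r)])
    R=np.array(s["ee_rot"]); p=np.array(s["tcp_pos"])+R@T[:3,3]; d=R@T[:3,:3]@d
    return p+d*(z-p[2])/d[2]
E
python3 - <<'E'
from h import *
np.set_printoptions(precision=4,suppress=True)
s=monitor.get_state(); im=cv2.imread("pics/w1.png")
h=cv2.cvtColor(im,cv2.COLOR_BGR2HSV)
m=cv2.inRange(h,(25,130,200),(34,255,255))[190:260,280:350]
print(h[230,313],h[244,313],h[215,313])
c=max(cv2.findContours(m,0,1)[0],key=cv2.contourArea); r=cv2.minAreaRect(c); b=cv2.boxPoints(r)+[280,190]
print(r,b)
P=np.array([wonz(q,.162,s) for q in b]); print(P,P.mean(0))
print("mouth3",wonz((249,24),.085,s))
E
```

```text
[ 30 109 248] [ 29 115 246] [ 23 145 135]
((44.860801696777344, 49.82627868652344), (5.002449035644531, 21.189617156982422), 19.29004669189453) [[319.     249.    ]
 [326.     229.    ]
 [330.7216 230.6526]
 [323.7216 250.6526]]
[[ 0.4639 -0.3008  0.162 ]
 [ 0.4808 -0.2942  0.162 ]
 [ 0.4822 -0.2981  0.162 ]
 [ 0.4653 -0.3047  0.162 ]] [ 0.4731 -0.2994  0.162 ]
mouth3 [ 0.5818 -0.1134  0.085 ]
```

Run:
```python
from h import *
np.set_printoptions(precision=4,suppress=True)
s=monitor.get_state(); im=cv2.imread("pics/w1.png")
h=cv2.cvtColor(im,cv2.COLOR_BGR2HSV)
m=cv2.inRange(h,(25,85,215),(34,255,255))[190:260,280:350]
c=max(cv2.findContours(m,0,1)[0],key=cv2.contourArea); r=cv2.minAreaRect(c); b=cv2.boxPoints(r)+[280,190]
print(r,b)
P=np.array([wonz(q,.162,s) for q in b]); print(P,P.mean(0))
d=P.mean(0)-s["tcp_pos"]; print("shift in tool",np.array(s["ee_rot"]).T@d, [np.linalg.norm(P[i]-P[i-1]) for i in range(4)], np.degrees(np.arctan2(*(P[1]-P[0])[[1,0]])))
```

```text
((32.470298767089844, 47.29703140258789), (27.66203498840332, 22.78635025024414), 5.710593223571777) [[297.5743 247.2574]
 [299.8416 224.5842]
 [327.3663 227.3366]
 [325.099  250.0099]]
[[ 0.4537 -0.2861  0.162 ]
 [ 0.47   -0.2753  0.162 ]
 [ 0.4826 -0.2941  0.162 ]
 [ 0.4665 -0.3052  0.162 ]] [ 0.4682 -0.2902  0.162 ]
shift in tool [-0.002  -0.0024  0.115 ] [np.float64(0.023030875498858905), np.float64(0.019509931171233046), np.float64(0.022633207702631865), np.float64(0.019551741748692026)] 33.45463538741714
```

```bash
python3 -m jog '[[[0,-0.001,0.03],[0,0,0]],[[0,-0.001,0.06],[0,0,0]],[[0,-0.001,0.09],[0,0,0]],[[0,-0.001,0.115],[0,0,0]],[[0,-0.001,0.135],[0,0,0]],[[0,-0.001,0.15],[0,0,0]],[[0,-0.001,0.158],[0,0,0]],[[0,-0.001,0.158],[0,0,0]]]'; python3 -m jog '[[[0,0,0],[0,0,0]],[[0,0,0],[0,0,0]],[[0,0,0],[0,0,0]],[[0,0,0],[0,0,0]],[[0,0,0],[0,0,0]],[[0,0,0],[0,0,0]],[[0,0,0],[0,0,0]],[[0,0,0],[0,0,0]]]' 1 25
```

```text
time_s: 2.78
tcp_pos: [0.4701, -0.2887, 0.1176]
ee_rot: [[0.768, 0.64, 0.0], [0.64, -0.768, -0.0], [0.0, 0.0, -1.0]]
contact_force: [0.1, 0.6, 0.3]
opening: 0.0941
grasp_force: 0.0
time_s: 3.78
tcp_pos: [0.47, -0.2884, 0.1175]
ee_rot: [[0.768, 0.641, -0.0], [0.641, -0.768, 0.0], [0.0, -0.0, -1.0]]
contact_force: [1.2, -0.3, 0.0]
opening: 0.025
grasp_force: 23.5
```

```bash
python3 -m jog '[[[0,0,-0.01],[0,0,0]],[[0,0,-0.025],[0,0,0]],[[0,0,-0.045],[0,0,0]],[[0,0,-0.075],[0,0,0]],[[0,0,-0.105],[0,0,0]],[[0,0,-0.12],[0,0,0]],[[0,0,-0.12],[0,0,0]]]'; python3 -m jog '[[[0.02,-0.01,0],[0,0,0]],[[0.05,-0.026,0],[0,0,0]],[[0.08,-0.042,0],[0,0,0]],[[0.105,-0.056,0],[0,0,0]],[[0.122,-0.065,0],[0,0,0]],[[0.122,-0.065,0],[0,0,0]],[[0.122,-0.065,0],[0,0,0]]]'
python3 - <<'E'
from h import *
np.set_printoptions(precision=4,suppress=True)
s=monitor.get_state(); im=eyes.get_image("wrist")[:,:,::-1]; cv2.imwrite("pics/w2.png",im)
sc=eyes.get_image("scene")[:,:,::-1]; cv2.imwrite("pics/s2.png",sc)
u,v=proj("scene",np.array(s["tcp_pos"])-[0,0,.06]).astype(int); print(u,v)
cr=cv2.resize(sc[v-60:v+60,u-70:u+70],None,fx=3,fy=3,interpolation=cv2.INTER_CUBIC)
out=np.zeros((480,640+0,3),np.uint8); out=im.copy()
v2=np.hstack([cv2.resize(im,(480,360)),cv2.resize(cr,(320,274)).copy() if 0 else cv2.copyMakeBorder(cv2.resize(cr,(310,266)),0,94,5,5,0)])
cv2.imwrite("pics/w2v.png",v2); print(s["time_s"],s["tcp_pos"],s["contact_force"],s["opening"])
E
```

```text
time_s: 4.65
tcp_pos: [0.4705, -0.2888, 0.2387]
ee_rot: [[0.768, 0.641, 0.002], [0.641, -0.768, -0.001], [0.001, 0.002, -1.0]]
contact_force: [-0.3, 0.5, -1.2]
opening: 0.0252
grasp_force: 23.5
time_s: 5.52
tcp_pos: [0.5213, -0.1619, 0.2371]
ee_rot: [[0.769, 0.639, -0.001], [0.639, -0.769, -0.001], [-0.001, -0.0, -1.0]]
contact_force: [-0.5, 0.3, 0.0]
opening: 0.0253
grasp_force: 23.5
209 198
5.525 [ 0.5213 -0.1619  0.2371] [-0.4613  0.2545  0.0065] 0.02528152603197107
```

View pics/w2v.png

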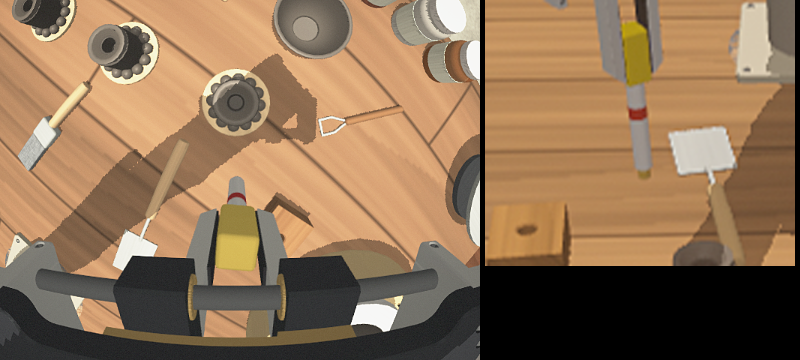

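Run:
```python
from h import *
np.set_printoptions(precision=4,suppress=True)
s=monitor.get_state(); im=cv2.imread("pics/w2.png"); sc=cv2.imread("pics/s2.png")
def red(i,x0,y0,x1,y1):
    h=cv2.cvtColor(i,cv2.COLOR_BGR2HSV)[y0:y1,x0:x1]; m=cv2.inRange(h,(0,170,60),(6,255,255))|cv2.inRange(h,(172,170,60),(180,255,255))
    M=cv2.moments(m,True); return M["m10"]/M["m00"]+x0,M["m01"]/M["m00"]+y0,M["m00"]
rw=red(im,290,220,340,290); rs=red(sc,190,170,230,240); print(rw,rs)
p,q=wonz(rw,.2,s),wonz(rw,.1,s)
P,e=tri((p,q-p),ray("scene",rs)); R=np.array(s["ee_rot"]); print("band tool",R.T@(P-s["tcp_pos"]),e)
for z in (.106,.0365,-.02): print("axis proj scene",proj("scene",s["tcp_pos"]+R@[0,0,z]))
u,v=315,136
outs=[]
for (u,v,w) in [(315,136,50),(144,60,50)]:
    c=cv2.resize(im[v-w:v+w,u-w:u+w],None,fx=4,fy=4,interpolation=cv2.INTER_CUBIC); 
    c=cv2.convertScaleAbs(c,alpha=1.6); outs.append(c)
cr=cv2.resize(sc[150:230,180:240],None,fx=5,fy=5,interpolation=cv2.INTER_CUBIC)[:400]
cv2.imwrite("pics/c2.png",np.hstack(outs)[:, :800])
```

```text
(315.45631067961165, 261.11650485436894, 103.0) (207.38709677419354, 189.19354838709677, 31.0)
band tool [0.0032 0.0018 0.037 ] 0.004623276601323796
axis proj scene [211.5109 218.3738]
axis proj scene [208.3752 188.2427]
axis proj scene [205.6667 162.2172]
```

View pics/c2.png

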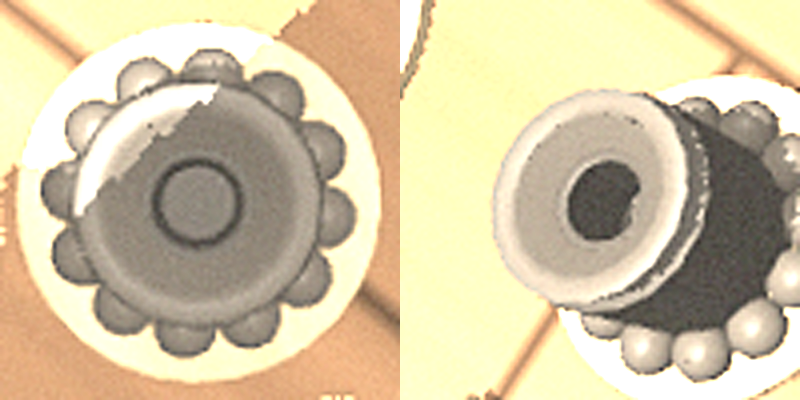

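Run:
```python
from h import *
np.set_printoptions(precision=4,suppress=True)
s=monitor.get_state(); R=np.array(s["ee_rot"]);t=np.array(s["tcp_pos"]); print(t,R.round(4).tolist())
b=wonz((315.5,261.1),t[2]-.0365+0.0,s); print("band wrist tool(near-face, true axis ~-5mm x)",R.T@(b-t))
for n,uv,z in [("3 hole",(314.1,136.4),.075),("3rim",(314.4,136.3),.085),("2rim",(142.4,59),.085),("2hole",(144.4,59.6),.075)]:
    P=wonz(uv,z,s); print(n,P,"tool",R.T@(P-t))
```

```text
[ 0.5214 -0.162   0.2373] [[0.7694, 0.6388, -0.0005], [0.6388, -0.7694, -0.0007], [-0.0009, 0.0002, -1.0]]
band wrist tool(near-face, true axis ~-5mm x) [0.005  0.     0.0365]
3 hole [ 0.5824 -0.1103  0.075 ] tool [ 0.0801 -0.001   0.1623]
3rim [ 0.5826 -0.1104  0.085 ] tool [ 0.0802 -0.0007  0.1523]
2rim [0.5429 0.0674 0.085 ] tool [ 0.1632 -0.1629  0.1522]
2hole [0.5423 0.0704 0.075 ] tool [ 0.1647 -0.1655  0.1622]
```

```bash
python3 -m jog '[[[0.02,0,0],[0,0,0]],[[0.04,-0.001,0],[0,0,0]],[[0.06,-0.001,0],[0,0,0]],[[0.075,-0.001,0],[0,0,0]],[[0.08,-0.001,0],[0,0,0]],[[0.08,-0.001,0],[0,0,0]],[[0.08,-0.001,0],[0,0,0]]]'; python3 -m jog '[[[0,0,0.015],[0,0,0]],[[0,0,0.03],[0,0,0]],[[0,0,0.04],[0,0,0]],[[0,0,0.046],[0,0,0]],[[0,0,0.052],[0,0,0]],[[0,0,0.057],[0,0,0]],[[0,0,0.06],[0,0,0]],[[0,0,0.06],[0,0,0]]]'
```

```text
time_s: 6.5
tcp_pos: [0.5823, -0.1092, 0.2375]
ee_rot: [[0.768, 0.64, -0.001], [0.64, -0.768, -0.001], [-0.001, 0.0, -1.0]]
contact_force: [-0.1, -0.4, -0.5]
opening: 0.0252
grasp_force: 23.5
time_s: 7.5
tcp_pos: [0.5828, -0.1084, 0.1774]
ee_rot: [[0.768, 0.641, -0.0], [0.641, -0.768, -0.0], [-0.0, -0.0, -1.0]]
contact_force: [-0.4, 0.3, -1.1]
opening: 0.025
grasp_force: 23.5
```

```bash
python3 -m jog '[[[-0.001,0.001,0.004],[0,0,0]],[[-0.001,0.001,0.009],[0,0,0]],[[-0.001,0.001,0.015],[0,0,0]],[[-0.001,0.001,0.021],[0,0,0]],[[-0.001,0.001,0.026],[0,0,0]],[[-0.001,0.001,0.026],[0,0,0]]]'; python3 -m jog '[[[0,0,0.002],[0,0,0]],[[0,0,0.004],[0,0,0]],[[0,0,0.004],[0,0,0]]]'
```

```text
time_s: 8.25
tcp_pos: [0.5824, -0.1097, 0.151]
ee_rot: [[0.768, 0.641, -0.001], [0.641, -0.768, 0.0], [-0.001, -0.001, -1.0]]
contact_force: [0.5, -0.7, -1.3]
opening: 0.0254
grasp_force: 23.5
time_s: 8.62
tcp_pos: [0.5826, -0.1098, 0.1474]
ee_rot: [[0.768, 0.641, -0.0], [0.641, -0.768, 0.0], [-0.0, -0.0, -1.0]]
contact_force: [0.3, -0.1, -1.1]
opening: 0.0248
grasp_force: 23.5
```

```bash
python3 -m jog '[[[0,0,0.002],[0,0,0]],[[0,0,0.003],[0,0,0]],[[0,0,0.003],[0,0,0]]]'
```

```text
time_s: 9.0
tcp_pos: [0.5826, -0.1098, 0.1444]
ee_rot: [[0.768, 0.641, -0.0], [0.641, -0.768, 0.0], [-0.0, -0.0, -1.0]]
contact_force: [0.5, 0.5, -0.7]
opening: 0.0253
grasp_force: 23.5
```

```bash
python3 -m jog '[[[0,0,0.002],[0,0,0]],[[0,0,0.003],[0,0,0]],[[0,0,0.003],[0,0,0]]]' | grep -E "tcp|contact"
```

```text
tcp_pos: [0.5826, -0.1098, 0.1414]
contact_force: [0.4, 0.1, -1.9]
```

```bash
python3 -m jog '[[[0,0,0.002],[0,0,0]],[[0,0,0.003],[0,0,0]],[[0,0,0.003],[0,0,0]]]' | grep -E "tcp|contact"
```

```text
tcp_pos: [0.5826, -0.1098, 0.1384]
contact_force: [-0.1, -0.5, -1.2]
```

```bash
python3 -m jog '[[[0,0,0.002],[0,0,0]],[[0,0,0.004],[0,0,0]],[[0,0,0.004],[0,0,0]]]' | grep -E "tcp|contact"
```

```text
tcp_pos: [0.5825, -0.1098, 0.1343]
contact_force: [0.2, 0.1, -1.2]
```

```bash
python3 -m jog '[[[0,0,0.002],[0,0,0]],[[0,0,0.004],[0,0,0]],[[0,0,0.004],[0,0,0]]]' | grep -E "tcp|contact"
```

```text
tcp_pos: [0.5825, -0.1098, 0.1303]
contact_force: [0.7, -0.3, -1.1]
```

```bash
python3 -m jog '[[[0,0,0.002],[0,0,0]],[[0,0,0.004],[0,0,0]],[[0,0,0.004],[0,0,0]]]' | grep -E "tcp|contact"
```

```text
tcp_pos: [0.5826, -0.1098, 0.1263]
contact_force: [0.8, -0.5, -1.2]
```

```bash
python3 -m jog '[[[0,0,0.001],[0,0,0]],[[0,0,0.002],[0,0,0]],[[0,0,0.002],[0,0,0]]]' | grep -E "tcp|contact"
```

```text
tcp_pos: [0.5826, -0.1098, 0.1244]
contact_force: [-0.2, 0.7, -1.8]
```

```bash
python3 -m jog '[[[0,0,0.001],[0,0,0]],[[0,0,0.002],[0,0,0]],[[0,0,0.002],[0,0,0]]]' | grep -E "tcp|contact"
```

```text
tcp_pos: [0.5826, -0.1098, 0.1224]
contact_force: [-0.5, -0.3, -1.7]
```

```bash
python3 -m jog '[[[0,0,0.001],[0,0,0]],[[0,0,0.002],[0,0,0]],[[0,0,0.002],[0,0,0]]]' | grep -E "tcp|contact|grasp"
```

```text
tcp_pos: [0.5826, -0.1098, 0.1204]
contact_force: [0.0, -0.5, -1.5]
grasp_force: 23.5
```

```bash
python3 -m jog '[[[0,0,0.001],[0,0,0]],[[0,0,0.002],[0,0,0]],[[0,0,0.002],[0,0,0]]]' | grep -E "tcp|contact"
```

```text
tcp_pos: [0.5826, -0.1098, 0.1184]
contact_force: [0.2, -0.4, -1.1]
```

```bash
python3 -m jog '[[[0,0,0.001],[0,0,0]],[[0,0,0.002],[0,0,0]],[[0,0,0.002],[0,0,0]]]' | grep -E "tcp|contact"
```

```text
tcp_pos: [0.5829, -0.1098, 0.1168]
contact_force: [-0.7, -0.5, 2.8]
```

```bash
python3 -m jog '[[[0,0,0.001],[0,0,0]],[[0,0,0.001],[0,0,0]],[[0,0,0.001],[0,0,0]]]' | grep -E "tcp|contact"
```

```text
tcp_pos: [0.5829, -0.1098, 0.1157]
contact_force: [-1.2, -0.1, 4.0]
```

```bash
python3 -m jog '[[[0,0,0.001],[0,0,0]],[[0,0,0.0013],[0,0,0]],[[0,0,0.0013],[0,0,0]]]' | grep -E "tcp|contact"; python3 -c "
from h import *
im=eyes.get_image('wrist')[:,:,::-1];sc=eyes.get_image('scene')[:,:,::-1]
a=cv2.resize(sc[200:310,180:300],(436,400),interpolation=2);b=cv2.resize(im[200:400,220:400],(360,400),interpolation=2)
cv2.imwrite('pics/p1.png',np.hstack([a,b])); 
import time
print([monitor.get_state()['contact_force'] for _ in range(2)])"
```

```text
tcp_pos: [0.5829, -0.1098, 0.1146]
contact_force: [-1.3, -0.3, 8.4]
[array([-0.72090226, -0.08117859,  6.76981086]), array([-0.72090226, -0.08117859,  6.76981086])]
```

View pics/p1.png

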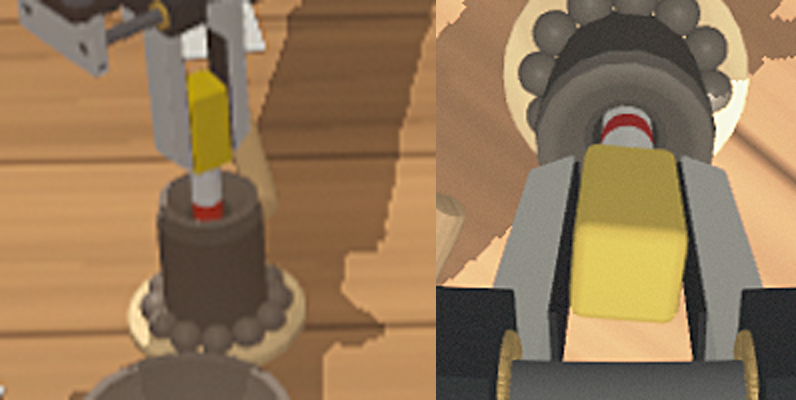

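The red band sits at the rim, and about 8 N on the nose means it has given about 3 mm. I'll hold that, ease off, then release.

```bash
python3 -m jog '[[[0,0,0],[0,0,0]],[[0,0,0],[0,0,0]],[[0,0,0],[0,0,0]],[[0,0,0],[0,0,0]],[[0,0,0],[0,0,0]],[[0,0,0],[0,0,0]],[[0,0,0],[0,0,0]],[[0,0,0],[0,0,0]],[[0,0,0],[0,0,0]],[[0,0,0],[0,0,0]]]' | grep -E "tcp|contact"; python3 -m jog '[[[0,0,-0.001],[0,0,0]],[[0,0,-0.002],[0,0,0]],[[0,0,-0.003],[0,0,0]],[[0,0,-0.003],[0,0,0]],[[0,0,-0.003],[0,0,0]]]' | grep -E "tcp|contact"
```

```text
tcp_pos: [0.5829, -0.1098, 0.1146]
contact_force: [-1.9, 0.8, 6.1]
tcp_pos: [0.5828, -0.1098, 0.117]
contact_force: [0.4, 0.2, 1.9]
```

```bash
python3 -m jog '[[[0,0,-0.0007],[0,0,0]],[[0,0,-0.0007],[0,0,0]],[[0,0,-0.0007],[0,0,0]]]' | grep -E "tcp|contact"; python3 -m jog '[[[0,0,0],[0,0,0]],[[0,0,0],[0,0,0]],[[0,0,0],[0,0,0]],[[0,0,0],[0,0,0]],[[0,0,0],[0,0,0]],[[0,0,0],[0,0,0]],[[0,0,0],[0,0,0]],[[0,0,0],[0,0,0]]]' -1; python3 -m jog '[[[0,0,-0.01],[0,0,0]],[[0,0,-0.03],[0,0,0]],[[0,0,-0.06],[0,0,0]],[[0,0,-0.1],[0,0,0]],[[0,0,-0.14],[0,0,0]],[[0,0,-0.17],[0,0,0]],[[0,0,-0.17],[0,0,0]],[[0,0,-0.17],[0,0,0]]]'
python3 -c "
from h import *
im=eyes.get_image('wrist')[:,:,::-1];sc=eyes.get_image('scene')[:,:,::-1]
a=cv2.resize(sc[190:310,170:300],(433,400),interpolation=2);b=cv2.resize(im[100:340,220:400],(300,400),interpolation=2)
cv2.imwrite('pics/f1.png',np.hstack([a,b]))"
```

```text
tcp_pos: [0.5825, -0.1098, 0.1177]
contact_force: [0.2, -1.4, -0.5]
time_s: 16.85
tcp_pos: [0.5827, -0.1098, 0.1179]
ee_rot: [[0.768, 0.641, 0.0], [0.641, -0.768, -0.0], [0.0, 0.0, -1.0]]
contact_force: [0.0, 0.1, 0.0]
opening: 0.0938
grasp_force: 0.0
time_s: 17.85
tcp_pos: [0.5821, -0.1097, 0.2874]
ee_rot: [[0.768, 0.641, -0.001], [0.641, -0.768, 0.0], [-0.001, -0.001, -1.0]]
contact_force: [0.1, 0.1, 0.5]
opening: 0.0942
grasp_force: 0.0
```

View pics/f1.png

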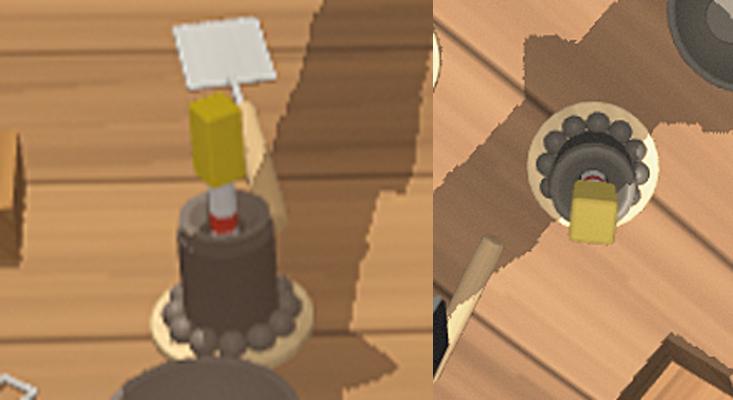

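The rod is standing in the socket with its red band at the rim (left crop, about (223,225)). The gripper is clear of it.

```bash
python3 -c "
from cell import job; print(job.close_job())"
```

```text
the job is handed in; nothing more can be done
None
```

The depth rod is standing in the full-depth candlestick, the one nearest the holder. That was the first socket I probed and it bottomed about 73 mm below the rim, so I left the other two alone. The nose was pressed in about 3 mm and held for over a second. I then released the rod and handed the job in; the closing call returned no verdict.

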